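Find the loose bolt on the sample block and hold its cover open

TASK

Lift the long white guard off the bolts of the sample block and set it down on its feet, lengthwise on the rubber mat; then tap all three bolts from above with the fingertips, left one first, then the middle, then the right (left as the robot sees it), each firmly enough that the loose one sinks to its stop. Then lift the cover behind the loose bolt by its tab well open, about 50 degrees or more, and finish while still holding it open with the fingers; leave the other two covers shut and do not shift the stack of two sample tubs beside the block.

Things in the scene. Friction and masses are not known exactly. Their poses are not given: they have to be found in the camera images.
- block: Dark grey painted sample block fixed to the bench, 140 (x) x 280 (y) x 60 mm high. Origin: centre of its underside, on the bench; own x points away from the robot, own y to its left along the row. Three identical stations stand 90 mm apart along y, at y = +90 mm (left), 0 (middle), -90 mm (right). Each has a steel bolt near the front edge (x = -42 mm) and behind it a hinged aluminium cover over a sample well. The bolts are under the guard at the start.
- guard: White plastic bolt guard: an upside-down channel 50 (x) x 240 (y) x 28 mm high, walls 4 mm, open at both ends, 140 g more or less, standing on the block over the three bolts at the start. Origin: centre of its underside; long axis is its own y. In the middle of its roof stands a grip fin 16 mm thick along y, 30 mm long along x, 32 mm high (28 to 60 mm above the underside).
- guard_grip (a point): Middle of the guard's grip fin, 46 mm above the guard's underside (18 mm above its roof, 14 mm below the fin's top).
- mat: Flat black rubber mat fixed on the bench to the robot's right, 300 (own x, its length) x 140 (own y) x 4 mm thick. Origin: centre of its underside, on the bench. Empty at the start.
- bolt_left_top (a point): Top centre of the left bolt's round steel head (diameter 22 mm), 18 mm above the top of the block as it stands at the start; moves with the bolt.
- bolt_left (a joint): How far the left bolt has sunk, m: 0 as it stands at the start; a tight bolt gives less than about 2 mm under a tap, a loose one slides straight down at about 3 N to a stop at 0.008 and stays down.
- cover_left_tab (a point): A point in the middle of the grip tab of the left cover, 21 mm above the cover plate. The upright tab stands near the cover's front edge, 12 mm thick along the block's y, 10 mm along x, rising 30 mm above the plate. Lies 56 mm in front of the hinge axis and 24 mm above it with the cover shut; moves with the cover.
- cover_left_hinge (a point): Middle of the left cover's hinge axis at its far edge, 65 mm above the bench; the axis lies along the block's y. The cover is a plate 64 (from the hinge towards the front) x 56 x 6 mm, about 120 g.
- cover_left (a joint): Angle of the left cover, rad: 0 shut (flat), grows as its front edge is lifted, stop at 1.25. It swings freely and falls shut when let go.
- bolt_middle_top (a point): Top centre of the middle bolt's round steel head (diameter 22 mm), 18 mm above the top of the block as it stands at the start; moves with the bolt.
- bolt_middle (a joint): How far the middle bolt has sunk, m: 0 as it stands at the start; a tight bolt gives less than about 2 mm under a tap, a loose one slides straight down at about 3 N to a stop at 0.008 and stays down.
- cover_middle_tab (a point): A point in the middle of the grip tab of the middle cover, 21 mm above the cover plate. The upright tab stands near the cover's front edge, 12 mm thick along the block's y, 10 mm along x, rising 30 mm above the plate. Lies 56 mm in front of the hinge axis and 24 mm above it with the cover shut; moves with the cover.
- cover_middle_hinge (a point): Middle of the middle cover's hinge axis at its far edge, 65 mm above the bench; the axis lies along the block's y. The cover is a plate 64 (from the hinge towards the front) x 56 x 6 mm, about 120 g.
- cover_middle (a joint): Angle of the middle cover, rad: 0 shut (flat), grows as its front edge is lifted, stop at 1.25. It swings freely and falls shut when let go.
- bolt_right_top (a point): Top centre of the right bolt's round steel head (diameter 22 mm), 18 mm above the top of the block as it stands at the start; moves with the bolt.
- bolt_right (a joint): How far the right bolt has sunk, m: 0 as it stands at the start; a tight bolt gives less than about 2 mm under a tap, a loose one slides straight down at about 3 N to a stop at 0.008 and stays down.
- cover_right_tab (a point): A point in the middle of the grip tab of the right cover, 21 mm above the cover plate. The upright tab stands near the cover's front edge, 12 mm thick along the block's y, 10 mm along x, rising 30 mm above the plate. Lies 56 mm in front of the hinge axis and 24 mm above it with the cover shut; moves with the cover.
- cover_right_hinge (a point): Middle of the right cover's hinge axis at its far edge, 65 mm above the bench; the axis lies along the block's y. The cover is a plate 64 (from the hinge towards the front) x 56 x 6 mm, about 120 g.
- cover_right (a joint): Angle of the right cover, rad: 0 shut (flat), grows as its front edge is lifted, stop at 1.25. It swings freely and falls shut when let go.
- tub_a: Sample tub with a white lid, diameter 72 mm, 50 mm high, on the bench between the block and the mat; origin: centre of its underside. A bystander; another tub stands on it.
- tub_b: The same kind of tub, stacked on tub_a; origin: centre of its underside. A bystander.
Mind the look-alikes: they are no part of the job. Leave any turquoise look-alike of the guard alone.

How it is judged:
By the outcome, as a careful person would: the job done as asked, in the order asked, and still so for the second after the job is handed in, while the arm keeps its last pose, push and grip.
It also fails if it takes over 72 s, if anything falls off the work surface, if the arm or the gripper's body presses on something with over 40 N, if the wrist force passes 120 N, or if a joint passes its speed limit or range.

ROBOT

A 6-joint arm with a two-finger parallel gripper is mounted at the origin on the work surface. World frame = base frame: x ahead of the robot, y to its left, z up, the work surface at z = 0. Lengths are in mm, angles in rad, forces in N, time in s.
With the tool pointing down it reaches from about 350 to 975 mm from the base axis. Payload 7.1 kg.
Tool frame: the origin (TCP) lies between the finger pads; the fingertips stand 19 mm ahead of it and the grasp point (between the pads) is the TCP (ctrl.tcp_to_tips is the distance from the TCP to the fingertips, in mm); z points along the fingers, y is the line along which they close (so a half turn about z gives the same grasp; the last joint's range is limited). The gripper opens to 88 mm and grips with 3 to 60 N. Pads are 20 mm wide; open, the fingers measure 115 mm over their backs; the gripper's body (75 mm by 178 mm) begins 61 mm behind the grasp point.
Start: joints at [1.282, 0.423, 1.63, -0, 1.089, -0.019], TCP at [166.555, 602.382, 241.675] pointing down, gripper open.
Joint ranges: [-3, 3], [-0.9, 2.11], [0.09, 2.58], [-1.31, 4.45], [0.11, 2.69], [-2.54, 2.54]. Speed limits (rad/s): [2.39, 2.39, 3.01, 3.14, 3.14, 3.14].

INTERFACE

Orientations are given as a rotation vector (axis times angle).
In Python, from workcell import status, optics, ctrl gives the robot as it stands. The module is installed in compiled form; this text tells all that it offers.
- The arm moves only by the shell command python3 -m inch 'ROWS'. ROWS is JSON, a list that holds one entry, the list of rows, each a list of 7 numbers: the shift along the tool's x, y, z in mm, then the turn, a rotation vector about the tool's x, y, z in rad, then the opening in per cent of the stroke, from 0 (shut) to 100 (fully open). A call has 1 to 20 rows; each row is the pose to reach, as a shift and turn from the pose commanded when the call began, along the tool's axes at that moment; what a row does not reach only later rows make up. A row lasts 1/10 s, in which the tool goes at most 50 mm and 8.59 degrees, less where a joint would pass 70% of its speed; a pose out of reach is approached as far as the arm can. A call with a gripper value outside its range is refused whole. The fingers move at their own pace and stop on an object; the grip force is fixed at half the most. Time passes only in rows, so rows that repeat a pose let the fingers close. It gives the time, the measured TCP pose, the force, the opening and the grip force at its end, in the units of the state.
- status.get_obs(): the state, without advancing time (a new reading comes with each control period).
- optics.get_image(name): name is "side" or "top"; returns a dict with "frame" (384x512x3 uint8, red, green, blue), "fx", "fy", "cx", "cy" (pixels), "rvec" (rotation vector, rad) and "tvec" (3), from world to camera coordinates, as OpenCV has them. Camera axes: x right, y down, z forward; pixel columns grow to the right and rows downward; lengths in mm; the calibration is good to about 2 mm. A picture is of the moment at which its call begins. There is no depth.
- ctrl.close_job(): hands the job in; it is judged then, once.
The state is a dict: "t": time; "qpos": joint angles; "qvel": joint speeds; "joint_torque": joint torques, N m; "ee_pos": TCP position; "orientation": TCP orientation; "ft_force": force on the tool from outside, world axes, zero at the start; "moment": the same for the moment, N m; "width": finger opening in mm; "grasp_force": force on a finger pad.
Only numpy, scipy, OpenCV 4.12 (cv2) and the standard library are available. Lean on these libraries where they do the work, as an engineer would, in place of code of your own. Each camera call takes 0.05 s, during which the arm holds its last target. There are 200 camera calls.

## Working session

There is one attempt and no reset: what is moved stays moved. The work goes in short steps, Python scripts to look and compute and a shell command to move; the robot and the scene stay as the last step left them, time stands still between calls to the robot, and variables do not carry over. Pictures are saved under pics/ and viewed, at most 10 in all, crops included, and the job is handed in when it is done.

```bash
mkdir -p pics; cat > h.py <<'E'
import numpy as np, cv2
from scipy.spatial.transform import Rotation as R
from workcell import status, optics, ctrl
def snap(name,fn):
    im=optics.get_image(name); cv2.imwrite('pics/'+fn,cv2.cvtColor(im['frame'],cv2.COLOR_RGB2BGR)); return im
def cam(im):
    Rm=R.from_rotvec(im['rvec']).as_matrix(); return Rm,np.array(im['tvec']).ravel()
def px2w(im,u,v,z):
    Rm,t=cam(im); c=-Rm.T@t
    d=Rm.T@np.array([(u-im['cx'])/im['fx'],(v-im['cy'])/im['fy'],1]); return c+d*(z-c[2])/d[2]
def w2px(im,p):
    Rm,t=cam(im); q=Rm@np.array(p,float)+t; return im['fx']*q[0]/q[2]+im['cx'],im['fy']*q[1]/q[2]+im['cy']
def totool(p):
    o=status.get_obs(); return R.from_rotvec(o['orientation']).inv().apply(np.array(p)-o['ee_pos'])
E
python3 - <<'E'
from h import *
import pickle
o=status.get_obs(); print({k:np.round(v,3) for k,v in o.items()})
print(R.from_rotvec(o['orientation']).as_matrix().round(3))
for n in('top','side'):
    im=snap(n,n+'0.png'); pickle.dump(im,open(n+'0.pkl','wb')); print(n,im['fx'],im['cx'],im['cy'],-cam(im)[0].T@cam(im)[1])
E
```

```text
{'t': np.float64(0.0), 'qpos': array([ 1.282,  0.424,  1.631,  0.   ,  1.089, -0.019]), 'qvel': array([ 0.003, -0.001, -0.   , -0.   , -0.001,  0.001]), 'joint_torque': array([ 0.0000e+00, -5.4464e+01, -2.7365e+01,  6.4000e-02,  2.3000e-02,
       -0.0000e+00]), 'ee_pos': array([166.422, 601.918, 240.937]), 'orientation': array([-4.220e-01, -3.113e+00,  2.000e-03]), 'ft_force': array([-0.472, -0.124, -0.252]), 'moment': array([-0.039,  0.017,  0.035]), 'grasp_force': np.float64(0.0), 'width': np.float64(87.747)}
[[-0.964  0.267 -0.   ]
 [ 0.267  0.964 -0.001]
 [ 0.    -0.001 -1.   ]]
top 347.8244243579451 257.66099524085047 188.10440191243543 [ 366.90938025   -3.52030845 1033.25943899]
side 462.2726380870945 258.1106401905246 187.87866120448473 [  39.10497942 -866.33341919  764.38373232]
```

View pics/top0.png

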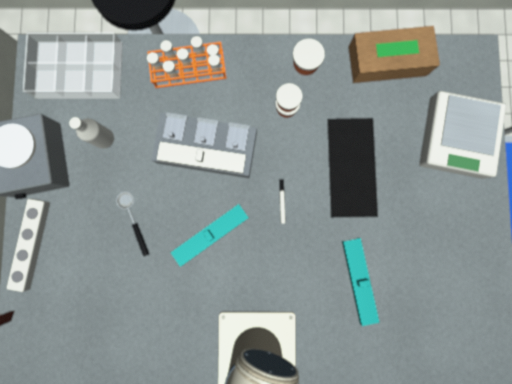

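View pics/side0.png

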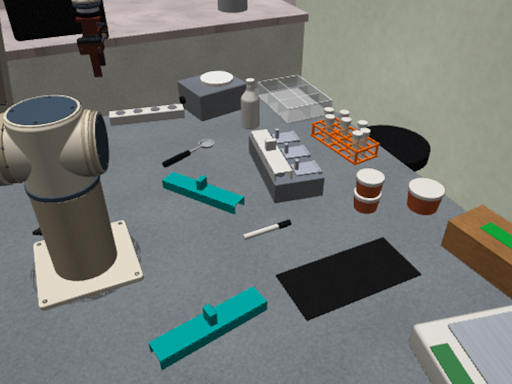

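The top view shows the white guard on the block, running from about (157,147) to (245,170) with its fin at (200,155). The mat is at (328..378,118..217), the stacked tubs at about (289,97), and the turquoise decoys are elsewhere.

```bash
python3 - <<'E'
from h import *
import pickle
im=pickle.load(open('top0.pkl','rb')); f=im['frame'].astype(int)
def seg(mask,box,z,nm):
    m=np.zeros(mask.shape,np.uint8); u0,v0,u1,v1=box; m[v0:v1,u0:u1]=mask[v0:v1,u0:u1]
    n,l,s,c=cv2.connectedComponentsWithStats(m); k=1+np.argmax(s[1:,4])
    v,u=np.where(l==k); P=np.array([px2w(im,a,b,z)[:2] for a,b in zip(u,v)],np.float32)
    r=cv2.minAreaRect(P); print(nm,s[k],c[k],'mean',P.mean(0).round(1),r)
g=(f.min(2)>190)
seg(g,(145,130,260,190),88,'guard')
seg(f.max(2)<40,(310,100,400,230),4,'mat')
seg(g,(265,75,310,110),100,'tub')
# refine the rest with pictures of the fin: side view
s=pickle.load(open('side0.pkl','rb'))
big=np.hstack([cv2.resize(f[100:190,140:310].astype(np.uint8),None,fx=3,fy=3,interpolation=3),np.zeros((270,1,3),np.uint8)])
b2=cv2.resize(s['frame'][120:220,240:400],None,fx=3,fy=3,interpolation=3)
H=np.zeros((580,515,3),np.uint8);H[:270,:511]=big;H[275:575,:480]=b2
cv2.imwrite('pics/crop0.png',H[:,:,::-1])
E
```

```text
guard [ 157  142   88   31 1572] [200.80470738 156.63486005] mean [543.8 155.4] ((544.028564453125, 155.55931091308594), (240.2823944091797, 51.35466766357422), 81.28910064697266)
mat [ 329  120   47   96 4046] [352.02792882 167.48986653] mean [ 528.  -283.1] ((529.6192626953125, -283.0667724609375), (287.1947937011719, 128.31686401367188), 1.0321035385131836)
tub [276  83  26  27 531] [288.74387947  95.88323917] mean [712.1 -86.9] ((711.8209838867188, -86.2672119140625), (69.17821502685547, 74.217529296875), 89.83445739746094)
```

View pics/crop0.png

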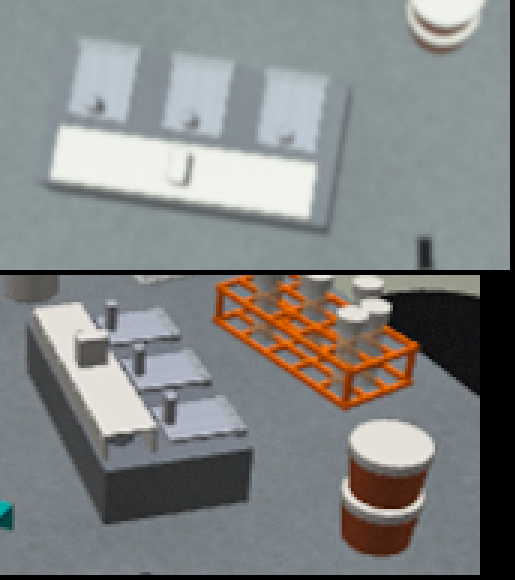

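```bash
python3 - <<'E'
from h import *
print(totool([544,155.5,190]))
E
```

```text
[-482.88673336 -329.61296006   51.43668543]
```

```bash
python3 -m inch '[[[-241,-165,25,0,0,-0.06,60],[-483,-330,51,0,0,-0.119,60],[-483,-330,51,0,0,-0.119,60],[-483,-330,51,0,0,-0.119,60],[-483,-330,51,0,0,-0.119,60],[-483,-330,51,0,0,-0.119,60],[-483,-330,51,0,0,-0.119,60],[-483,-330,51,0,0,-0.119,60],[-483,-330,51,0,0,-0.119,60],[-483,-330,51,0,0,-0.119,60],[-483,-330,51,0,0,-0.119,60],[-483,-330,51,0,0,-0.119,60],[-483,-330,51,0,0,-0.119,60],[-483,-330,51,0,0,-0.119,60],[-483,-330,51,0,0,-0.119,60],[-483,-330,51,0,0,-0.119,60],[-483,-330,51,0,0,-0.119,60],[-483,-330,51,0,0,-0.119,60],[-483,-330,51,0,0,-0.119,60],[-483,-330,51,0,0,-0.119,60]]]'; python3 - <<'E'
from h import *
s=snap('side','side1.png')
o=status.get_obs(); print(R.from_rotvec(o['orientation']).as_matrix().round(3))
print(totool([544,155.5,110]), w2px(s,o['ee_pos']), w2px(s,[544,155.5,120]))
f=cv2.imread('pics/side1.png')[60:210,210:370]; cv2.imwrite('pics/c1.png',cv2.resize(f,None,fx=3.5,fy=3.5,interpolation=3))
E
```

```text
t: 2.1
ee_pos: [544.0, 155.8, 190.8]
orientation: [0.236, 3.133, 0.0]
ft_force: [-0.4, 0.5, -0.3]
width: 52.3
grasp_force: 0.0
[[-0.989  0.15   0.   ]
 [ 0.15   0.989 -0.   ]
 [-0.    -0.    -1.   ]]
[ 3.14555305e-02 -2.23131862e-01  8.07154805e+01] (np.float64(270.37240754829224), np.float64(116.46933164614158)) (np.float64(269.8797850604472), np.float64(139.2007770211522))
```

View pics/c1.png

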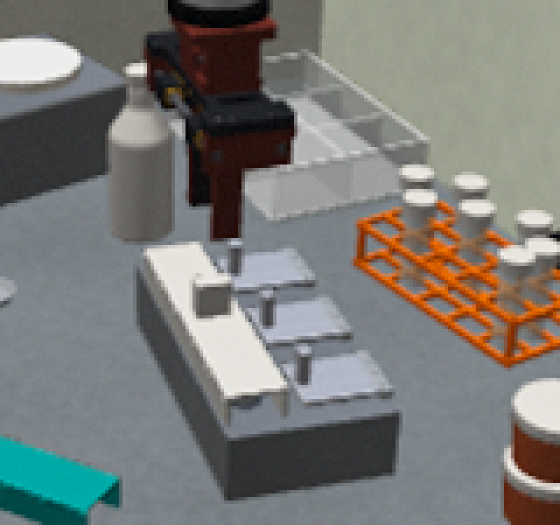

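The crop shows the gripper straddling the fin axis. The fin top is at crop (212,282) against a predicted (210,277), which is a good match. Next I descend and grip.

```bash
python3 -m inch '[[[0,0,20,0,0,0,60],[0,0,40,0,0,0,60],[0,0,55,0,0,0,60],[0,0,65,0,0,0,60],[0,0,72,0,0,0,60],[0,0,77,0,0,0,60],[0,0,80,0,0,0,60],[0,0,80,0,0,0,60],[0,0,80,0,0,0,0],[0,0,80,0,0,0,0],[0,0,80,0,0,0,0],[0,0,80,0,0,0,0],[0,0,80,0,0,0,0],[0,0,80,0,0,0,0],[0,0,80,0,0,0,0],[0,0,80,0,0,0,0]]]'
```

```text
t: 3.75
ee_pos: [544.2, 155.6, 110.8]
orientation: [0.237, 3.133, -0.0]
ft_force: [-0.1, -0.1, 3.4]
width: 15.7
grasp_force: 30.0
```

Gripped at 15.7 mm, which matches the fin. Lift.

```bash
python3 -m inch '[[[0,0,-5,0,0,0,0],[0,0,-12,0,0,0,0],[0,0,-22,0,0,0,0],[0,0,-35,0,0,0,0],[0,0,-50,0,0,0,0],[0,0,-68,0,0,0,0],[0,0,-85,0,0,0,0],[0,0,-100,0,0,0,0],[0,0,-110,0,0,0,0],[0,0,-110,0,0,0,0],[0,0,-110,0,0,0,0]]]'; python3 - <<'E'
from h import *
print(totool([529.6,-283,220]))
E
```

```text
t: 4.85
ee_pos: [544.0, 155.6, 220.8]
orientation: [0.237, 3.132, 0.0]
ft_force: [-0.6, -0.4, -1.5]
width: 15.5
grasp_force: 30.0
[ -51.64381643 -435.73951285    0.79301544]
```

```bash
python3 -m inch '[[[-1,-10,0,0,0,0.03,0],[-4,-30,0,0,0,0.1,0],[-7,-60,0,0,0,0.2,0],[-11,-92,0,0,0,0.3,0],[-15,-124,0,0,0,0.4,0],[-19,-156,0,0,0,0.5,0],[-22,-188,0,0,0,0.6,0],[-26,-220,0,0,0,0.7,0],[-30,-252,0,0,0,0.8,0],[-34,-284,0,0,0,0.9,0],[-37,-316,0,0,0,1.0,0],[-41,-348,0,0,0,1.1,0],[-45,-378,0,0,0,1.2,0],[-48,-404,0,0,0,1.3,0],[-50,-423,0,0,0,1.37,0],[-51,-432,0,0,0,1.39,0],[-52,-436,0,0,0,1.4,0],[-52,-436,0,0,0,1.4,0],[-52,-436,0,0,0,1.4,0]]]';  python3 - <<'E'
from h import *
import pickle
s=snap('side','side2.png'); t=snap('top','top2.png'); pickle.dump(t,open('top2.pkl','wb'))
o=status.get_obs(); print(R.from_rotvec(o['orientation']).as_matrix().round(3), totool([529.6,-283,54.5]))
a=cv2.resize(t['frame'][100:190,140:260],None,fx=4.5,fy=4.5,interpolation=3)
b=cv2.resize(s['frame'][120:200,240:330],None,fx=2.8,fy=2.8,interpolation=3)
H=np.zeros((405+b.shape[0],540,3),np.uint8);H[:405]=a;H[405:,:b.shape[1]]=b
cv2.imwrite('pics/crop2.png',H[:,:,::-1])
E
```

```text
t: 6.75
ee_pos: [529.9, -282.5, 220.4]
orientation: [-2.197, -2.244, 0.0]
ft_force: [-0.6, 1.0, -0.3]
width: 15.9
grasp_force: 30.0
[[-0.021  1.    -0.   ]
 [ 1.     0.021  0.   ]
 [ 0.    -0.    -1.   ]] [ -0.64710531  -0.45086814 166.13276305]
```

View pics/crop2.png

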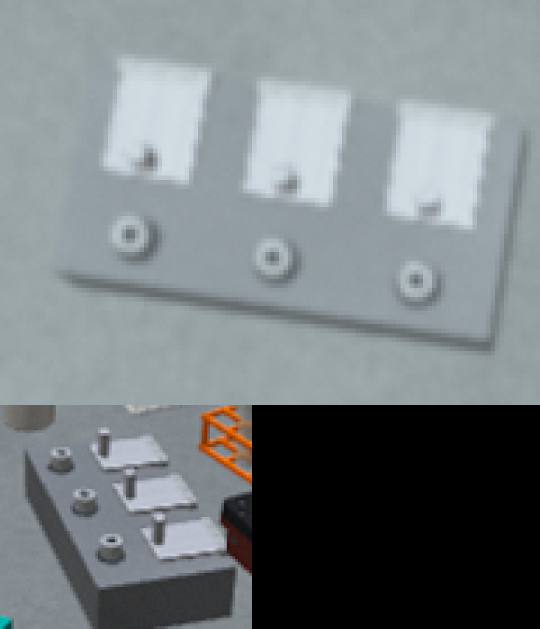

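The crop shows the three bolts uncovered, at crop (131,236), (273,258) and (416,282). The guard is held over the mat. I lower it now.

```bash
python3 -m inch '[[[0,0,15,0,0,0,0],[0,0,40,0,0,0,0],[0,0,70,0,0,0,0],[0,0,100,0,0,0,0],[0,0,125,0,0,0,0],[0,0,143,0,0,0,0],[0,0,154,0,0,0,0],[0,0,160,0,0,0,0],[0,0,163,0,0,0,0],[0,0,165,0,0,0,0],[0,0,165.5,0,0,0,0],[0,0,165.5,0,0,0,0]]]'; python3 - <<'E'
from h import *
import pickle
im=pickle.load(open('top2.pkl','rb'))
B=[px2w(im,140+(a+.5)/4.5-.5,100+(b+.5)/4.5-.5,78) for a,b in((131,236),(273,258),(416,282))]
B=np.array(B);print(B.round(1),np.linalg.norm(np.diff(B,axis=0),axis=1)); d=B[0]-B[2];y=d/np.linalg.norm(d);x=np.array([y[1],-y[0],0]);print(np.degrees(np.arctan2(y[1],y[0])))
C=B.mean(0)*[1,1,0]+42*x; print('block',C,'x',x)
# covers: bright blobs near z=66
g=(im['frame'].min(2)>165)
m=np.zeros(g.shape,np.uint8);m[105:155,155:255]=g[105:155,155:255]
n,l,s,c=cv2.connectedComponentsWithStats(m)
for k in range(1,n):
    if s[k,4]>100: print('cover',px2w(im,*c[k],68).round(1))
for i in(1,0,-1): print('pred cover centre',(C+y*90*i)[:2].round(1),w2px(im,C+90*i*y+[0,0,68]))
E
```

```text
t: 8.05
ee_pos: [530.4, -283.5, 55.8]
orientation: [2.198, 2.243, 0.0]
ft_force: [0.8, 0.8, -1.6]
width: 16.3
grasp_force: 30.0
[[558.4 246.7  78. ]
 [544.7 158.4  78. ]
 [529.9  69.8  78. ]] [89.29257829 89.83956073]
80.84010076311193
block [585.77409376 151.63493987   0.        ] x [ 0.98724792 -0.15919026  0.        ]
cover [636.8 235.7  68. ]
cover [622.3 146.3  68. ]
cover [607.8  57.1  68. ]
pred cover centre [600.1 240.5] (np.float64(172.2082220174708), np.float64(138.2116851867819))
pred cover centre [585.8 151.6] (np.float64(203.53436817694703), np.float64(143.2451170431084))
pred cover centre [571.4  62.8] (np.float64(234.9594685369935), np.float64(148.29444869198943))
```

```bash
python3 -m inch '[[[0,0,0.7,0,0,0,0],[0,0,1.3,0,0,0,0],[0,0,1.3,0,0,0,0],[0,0,1.3,0,0,0,0]]]'
```

```text
t: 8.45
ee_pos: [530.4, -283.5, 54.8]
orientation: [2.198, 2.243, 0.0]
ft_force: [-1.7, 0.6, 5.5]
width: 15.7
grasp_force: 30.0
```

Contact on the mat. Release and raise.

```bash
python3 -m inch '[[[0,0,0,0,0,0,30],[0,0,0,0,0,0,40],[0,0,0,0,0,0,40],[0,0,0,0,0,0,40],[0,0,-10,0,0,0,40],[0,0,-30,0,0,0,30],[0,0,-60,0,0,0,20],[0,0,-100,0,0,0,0],[0,0,-140,0,0,0,0],[0,0,-140,0,0,0,0]]]'; python3 - <<'E'
from h import *
import pickle
o=status.get_obs();print(o['qpos'].round(2))
s=snap('side','side3.png'); pickle.dump(s,open('side3.pkl','wb'))
print(totool([558.4,246.7,130]))
a=cv2.resize(s['frame'][120:200,240:330],None,fx=5,fy=5,interpolation=3)
b=cv2.resize(s['frame'][220:330,250:430],None,fx=2.,fy=2.,interpolation=3)
H=np.zeros((400,450+360,3),np.uint8);H[:,:450]=a;H[:220,450:]=b
cv2.imwrite('pics/crop3.png',H[:,:800,::-1])
E
```

```text
t: 9.45
ee_pos: [533.0, -284.9, 200.3]
orientation: [2.192, 2.236, 0.004]
ft_force: [-0.0, 0.1, 0.3]
width: 1.1
grasp_force: 0.0
[-0.51  0.44  1.71  0.    0.98 -0.53]
[530.49408375  36.90586849  66.03135312]
```

View pics/crop3.png

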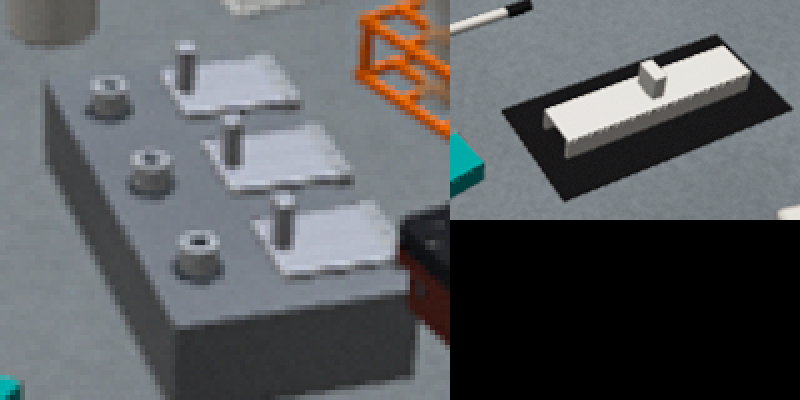

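The guard stands on its feet lengthwise on the mat. Tab tops are at crop (185,46), (232,120) and (284,200), and bolt tops at (109,82), (151,156) and (198,240).

```bash
python3 -m inch '[[[15,0,0,0,0,-0.05,0],[50,3,0,0,0,-0.15,0],[90,6,0,0,0,-0.28,0],[130,9,0,0,0,-0.42,0],[170,12,0,0,0,-0.56,0],[210,15,0,0,0,-0.7,0],[250,18,0,0,0,-0.84,0],[290,21,0,0,0,-0.97,0],[330,24,0,0,0,-1.1,0],[370,27,10,0,0,-1.22,0],[410,30,20,0,0,-1.33,0],[450,33,30,0,0,-1.39,0],[485,35,45,0,0,-1.395,0],[510,37,55,0,0,-1.395,0],[525,37,60,0,0,-1.395,0],[530,37,66,0,0,-1.395,0],[530,37,66,0,0,-1.395,0],[530,37,66,0,0,-1.395,0]]]'; python3 - <<'E'
from h import *
import pickle
s=pickle.load(open('side3.pkl','rb'));t=pickle.load(open('top2.pkl','rb'))
p=lambda a,b:px2w(s,240+(a+.5)/5-.5,120+(b+.5)/5-.5,0)
def S(a,b,z): return px2w(s,240+(a+.5)/5-.5,120+(b+.5)/5-.5,z)
B=np.array([S(*q,78) for q in((109,82),(151,156),(198,240))]);print('bolts side',B.round(1))
T=np.array([S(*q,98) for q in((186,44),(232,118),(284,198))]);print('tabs side',T.round(1))
T2=np.array([px2w(t,140+(a+.5)/4.5-.5,100+(b+.5)/4.5-.5,98) for a,b in((147,157),(288,181),(428,208))]);print('tabs top',T2.round(1))
o=status.get_obs();print(R.from_rotvec(o['orientation']).as_matrix().round(3)); print(totool([558,247,97]))
E
```

```text
t: 11.3
ee_pos: [556.2, 246.4, 127.7]
orientation: [-0.245, -3.131, 0.001]
ft_force: [-0.3, -0.3, 0.1]
width: 0.9
grasp_force: 0.0
bolts side [[561.9 250.2  78. ]
 [547.5 161.3  78. ]
 [532.4  70.9  78. ]]
tabs side [[609.  241.4  98. ]
 [593.5 150.6  98. ]
 [579.6  62.   98. ]]
tabs top [[603.2 233.   98. ]
 [588.5 146.8  98. ]
 [571.9  61.4  98. ]]
[[-0.988  0.156 -0.001]
 [ 0.156  0.988 -0.   ]
 [ 0.001 -0.001 -1.   ]]
[-1.74932541  0.90884944 30.7367092 ]
```

```bash
python3 -m inch '[[[-3.5,2.5,10,0,0,0,0],[-3.5,2.5,20,0,0,0,0],[-3.5,2.5,27,0,0,0,0],[-3.5,2.5,29,0,0,0,0],[-3.5,2.5,30,0,0,0,0],[-3.5,2.5,31,0,0,0,0],[-3.5,2.5,32,0,0,0,0],[-3.5,2.5,32,0,0,0,0]]]'
```

```text
t: 12.1
ee_pos: [560.4, 249.3, 96.0]
orientation: [0.244, 3.132, 0.0]
ft_force: [-0.1, -0.7, -0.0]
width: 0.1
grasp_force: 0.0
```

```bash
python3 -m inch '[[[0,0,1,0,0,0,0],[0,0,2,0,0,0,0],[0,0,2,0,0,0,0]]]';python3 -m inch '[[[0,0,1,0,0,0,0],[0,0,2,0,0,0,0],[0,0,2,0,0,0,0]]]'
```

```text
t: 12.4
ee_pos: [560.5, 249.4, 93.9]
orientation: [0.244, 3.132, 0.0]
ft_force: [-0.5, -0.4, 1.2]
width: 0.7
grasp_force: 0.6
t: 12.7
ee_pos: [560.5, 249.4, 91.8]
orientation: [0.244, 3.132, 0.0]
ft_force: [-0.1, 0.3, 1.4]
width: 0.5
grasp_force: 0.4
```

```bash
python3 -m inch '[[[0,0,1,0,0,0,0],[0,0,2,0,0,0,0],[0,0,2,0,0,0,0]]]';python3 -m inch '[[[0,0,1,0,0,0,0],[0,0,2,0,0,0,0],[0,0,2,0,0,0,0]]]'
```

```text
t: 13.0
ee_pos: [560.4, 249.4, 89.8]
orientation: [0.244, 3.132, 0.0]
ft_force: [0.4, 0.5, 1.7]
width: 0.4
grasp_force: 0.6
t: 13.3
ee_pos: [560.5, 249.4, 89.3]
orientation: [0.245, 3.132, 0.0]
ft_force: [-4.1, -2.1, 13.0]
width: 0.6
grasp_force: 6.9
```

```bash
python3 - <<'E'
from h import *
s=snap('side','side4.png');t=snap('top','top4.png')
o=status.get_obs();q=o['ee_pos']-[0,0,19];print(w2px(s,q),w2px(t,q))
a=cv2.resize(s['frame'][100:180,230:310],None,fx=5,fy=5,interpolation=3)
b=cv2.resize(t['frame'][110:180,140:220],None,fx=5,fy=5,interpolation=3)
H=np.zeros((400,800,3),np.uint8);H[:,:400]=a;H[:350,400:]=b
cv2.imwrite('pics/crop4.png',H[:,:,::-1])
E
```

```text
(np.float64(261.087291707697), np.float64(138.4552842408535)) (np.float64(168.48515820010653), np.float64(151.84041815726647))
```

View pics/crop4.png

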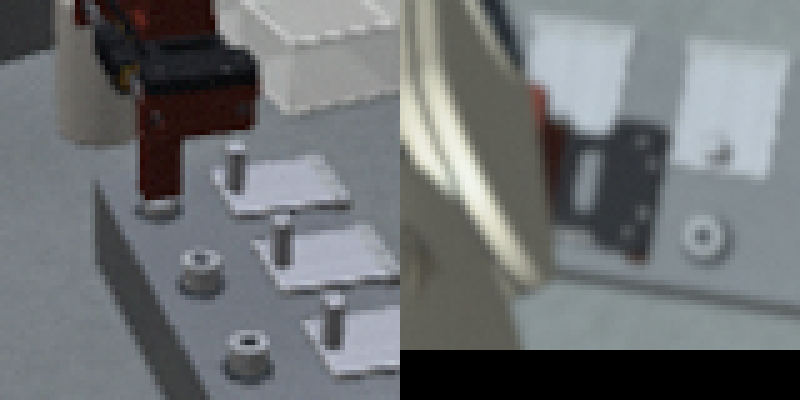

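The left bolt's head has sunk level with its stop under the fingertips (crop (158,208)), with 7.7 mm of travel and then a hard stop at 13 N. So the left bolt is the loose one. On to the middle.

```bash
python3 -m inch '[[[0,0,-10,0,0,0,0],[0,0,-32,0,0,0,0],[0,-30,-32,0,0,0,0],[0,-65,-32,0,0,0,0],[0,-90,-32,0,0,0,0],[0,-90,-25,0,0,0,0],[0,-90,-16,0,0,0,0],[0,-90,-12,0,0,0,0],[0,-90,-10,0,0,0,0],[0,-90,-9,0,0,0,0],[0,-90,-8,0,0,0,0],[0,-90,-7.5,0,0,0,0],[0,-90,-7.5,0,0,0,0]]]'
```

```text
t: 14.7
ee_pos: [546.1, 161.2, 96.6]
orientation: [-0.243, -3.132, 0.0]
ft_force: [-5.2, -0.6, 14.8]
width: 0.4
grasp_force: 7.7
```

The middle bolt is tight, holding at 14.8 N. Now the right one.

```bash
python3 -m inch '[[[0,0,-10,0,0,0,0],[0,0,-24,0,0,0,0],[0,-30,-24,0,0,0,0],[0,-65,-24,0,0,0,0],[0,-90,-24,0,0,0,0],[0,-90,-18,0,0,0,0],[0,-90,-9,0,0,0,0],[0,-90,-5,0,0,0,0],[0,-90,-3,0,0,0,0],[0,-90,-2,0,0,0,0],[0,-90,-1,0,0,0,0],[0,-90,0,0,0,0,0],[0,-90,0,0,0,0,0]]]'; python3 - <<'E'
from h import *
print(totool([606.5,237.8,92]))
E
```

```text
t: 16.0
ee_pos: [532.4, 72.3, 96.6]
orientation: [-0.244, -3.132, -0.001]
ft_force: [-4.9, 3.0, 14.6]
width: 0.6
grasp_force: 7.2
[-47.61629357 174.98054442   4.73515892]
```

All three bolts are tapped, and only the left is loose. Next I move above the left tab with the fingers open.

```bash
python3 -m inch '[[[0,0,-15,0,0,0,0],[0,0,-50,0,0,0,10],[-10,40,-60,0,0,0,45],[-22,85,-60,0,0,0,45],[-36,130,-60,0,0,0,45],[-44,165,-60,0,0,0,45],[-47.5,177,-60,0,0,0,45],[-47.5,177,-60,0,0,0,45],[-47.5,177,-60,0,0,0,45]]]'; python3 - <<'E'
from h import *
s=snap('side','side5.png')
o=status.get_obs();q=o['ee_pos'];print(w2px(s,q-[0,0,19]),w2px(s,[q[0],q[1],98]),totool([607,240,92]))
a=cv2.resize(s['frame'][80:180,230:330],None,fx=6,fy=6,interpolation=3)
cv2.imwrite('pics/crop5.png',a[:,:,::-1])
E
```

```text
t: 16.9
ee_pos: [605.9, 238.1, 154.9]
orientation: [-0.244, -3.131, 0.002]
ft_force: [0.1, 0.3, 0.5]
width: 39.8
grasp_force: 0.0
(np.float64(276.7874174496134), np.float64(117.7906254618872)) (np.float64(276.4320249701856), np.float64(129.15061136791587)) [-0.8080669   2.59312312 63.03359339]
```

View pics/crop5.png

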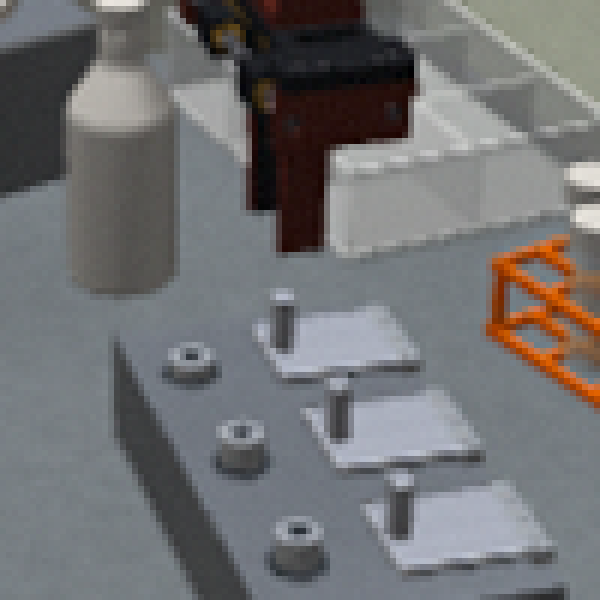

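The left bolt is visibly sunk, at (190,360) in the crop. The tab top at (284,296) matches its prediction to about 1 px. I check the bottle's clearance before descending.

```bash
python3 - <<'E'
from h import *
import pickle
s=pickle.load(open('side0.pkl','rb'));t=pickle.load(open('top0.pkl','rb'))
b=px2w(s,250,126,0);print('bottle base near',b)
for z in(60,100,130,150,170):print(z,px2w(s,250,82,z).round(),'top cap',px2w(t,75,124,z).round())
E
```

```text
bottle base near [614.83929485 458.33478606   0.        ]
60 [714. 684.  60.] top cap [643. 522.  60.]
100 [676. 596. 100.] top cap [632. 501. 100.]
130 [647. 530. 130.] top cap [623. 484. 130.]
150 [628. 486. 150.] top cap [617. 473. 150.]
170 [609. 442. 170.] top cap [612. 463. 170.]
```

Bottle is at y≈470, well clear of the gripper. Descend and grip the tab.

```bash
python3 -m inch '[[[-1.5,2,15,0,0,0,45],[-1.5,2,30,0,0,0,45],[-1.5,2,45,0,0,0,45],[-1.5,2,55,0,0,0,45],[-1.5,2,60,0,0,0,45],[-1.5,2,63,0,0,0,45],[-1.5,2,63,0,0,0,45],[-1.5,2,63,0,0,0,0],[-1.5,2,63,0,0,0,0],[-1.5,2,63,0,0,0,0],[-1.5,2,63,0,0,0,0],[-1.5,2,63,0,0,0,0],[-1.5,2,63,0,0,0,0]]]'; python3 - <<'E'
from h import *
o=status.get_obs();Rm=R.from_rotvec(o['orientation']);p=o['ee_pos'];print(o['qpos'].round(2))
xb=np.array([.9872,-.1592,0]);yb=np.array([.1592,.9872,0])
h=p+xb*56; h[2]=65
ya=Rm.apply([0,1,0])
for d in range(5,66,5):
    q=R.from_rotvec(-yb*np.radians(d)); 
    # front rises: rotation taking -x to +z
    d0=q.apply(p-h); 
    print(d,Rm.inv().apply(h+d0-p).round(1),Rm.inv().apply(-q.as_rotvec()*-1).round(3))
E
```

```text
t: 18.25
ee_pos: [608.5, 239.2, 92.8]
orientation: [-0.244, -3.132, 0.003]
ft_force: [-0.9, -6.1, 3.0]
width: 11.6
grasp_force: 30.0
[ 0.36  0.65  1.64 -0.    0.85 -1.06]
5 [2.2 0.  5. ] [ 0.    -0.087  0.   ]
10 [ 4.   0.  10.1] [ 0.001 -0.175  0.   ]
15 [ 5.3  0.1 15.4] [ 0.001 -0.262  0.001]
20 [ 6.1  0.1 20.8] [ 0.002 -0.349  0.001]
25 [ 6.5  0.1 26.3] [ 0.002 -0.436  0.001]
30 [ 6.4  0.1 31.7] [ 0.002 -0.524  0.001]
35 [ 5.8  0.1 37.1] [ 0.003 -0.611  0.001]
40 [ 4.7  0.1 42.5] [ 0.003 -0.698  0.001]
45 [ 3.2  0.1 47.7] [ 0.003 -0.785  0.002]
50 [ 1.3  0.1 52.8] [ 0.004 -0.873  0.002]
55 [-1.1  0.1 57.7] [ 0.004 -0.96   0.002]
60 [-4.   0.1 62.4] [ 0.005 -1.047  0.002]
65 [-7.2  0.1 66.8] [ 0.005 -1.134  0.002]
```

The grip is on the tab at 11.6 mm. My printed table has the sign reversed. The correct arc moves in tool −x and −z, turning +y. I do the first 30 degrees and check.

```bash
python3 -m inch '[[[-1.2,0,-2.4,0,0.044,0,0],[-2.6,0,-4.8,0,0.087,0,0],[-4.1,0,-7.1,0,0.131,0,0],[-5.7,0,-9.3,0,0.175,0,0],[-7.3,0,-11.4,0,0.218,0,0],[-9.1,0,-13.5,0,0.262,0,0],[-11,0,-15.5,0,0.305,0,0],[-12.9,0,-17.5,0,0.349,0,0],[-15,0,-19.3,0,0.393,0,0],[-17,0,-21.1,0,0.436,0,0],[-19.2,0,-22.7,0,0.48,0,0],[-21.4,0,-24.3,0,0.524,0,0],[-21.4,0,-24.3,0,0.524,0,0],[-21.4,0,-24.3,0,0.524,0,0]]]'; python3 -c "
from h import *
o=status.get_obs();print(o['qpos'].round(2),R.from_rotvec(o['orientation']).as_matrix().round(3))"
```

```text
t: 19.65
ee_pos: [629.3, 235.9, 116.3]
orientation: [-0.204, -2.61, -0.051]
ft_force: [-1.7, -5.6, 0.1]
width: 11.6
grasp_force: 30.0
[ 0.26  0.85  1.25  0.2   1.52 -1.22] [[-0.855  0.155 -0.495]
 [ 0.135  0.988  0.075]
 [ 0.501 -0.002 -0.866]]
```

Forces stay low. By symmetry the same rows in the new tool frame give the next 30 degrees.

```bash
python3 -m inch '[[[-1.2,0,-2.4,0,0.044,0,0],[-2.6,0,-4.8,0,0.087,0,0],[-4.1,0,-7.1,0,0.131,0,0],[-5.7,0,-9.3,0,0.175,0,0],[-7.3,0,-11.4,0,0.218,0,0],[-9.1,0,-13.5,0,0.262,0,0],[-11,0,-15.5,0,0.305,0,0],[-12.9,0,-17.5,0,0.349,0,0],[-15,0,-19.3,0,0.393,0,0],[-17,0,-21.1,0,0.436,0,0],[-19.2,0,-22.7,0,0.48,0,0],[-21.4,0,-24.3,0,0.524,0,0],[-23.2,0,-25.5,0,0.558,0,0],[-23.2,0,-25.5,0,0.558,0,0],[-23.2,0,-25.5,0,0.558,0,0],[-23.2,0,-25.5,0,0.558,0,0]]]'; python3 - <<'E'
from h import *
o=status.get_obs();print(o['qpos'].round(2),R.from_rotvec(o['orientation']).as_matrix().round(3))
s=snap('side','side6.png');t=snap('top','top6.png')
a=cv2.resize(s['frame'][60:260,200:440],None,fx=2.2,fy=2.2,interpolation=3)
b=cv2.resize(t['frame'][80:230,140:270],None,fx=2,fy=2,interpolation=3)
H=np.zeros((440,528+260,3),np.uint8);H[:,:528]=a;H[:300,528:]=b
cv2.imwrite('pics/crop6.png',H[:,:,::-1])
E
```

```text
t: 21.25
ee_pos: [661.4, 230.9, 126.1]
orientation: [-0.162, -2.053, -0.093]
ft_force: [-3.7, -7.7, -2.1]
width: 12.2
grasp_force: 30.0
[ 0.19  1.18  0.8   0.38  2.18 -1.17] [[-0.462  0.155 -0.873]
 [ 0.075  0.988  0.135]
 [ 0.884 -0.003 -0.468]]
```

View pics/crop6.png

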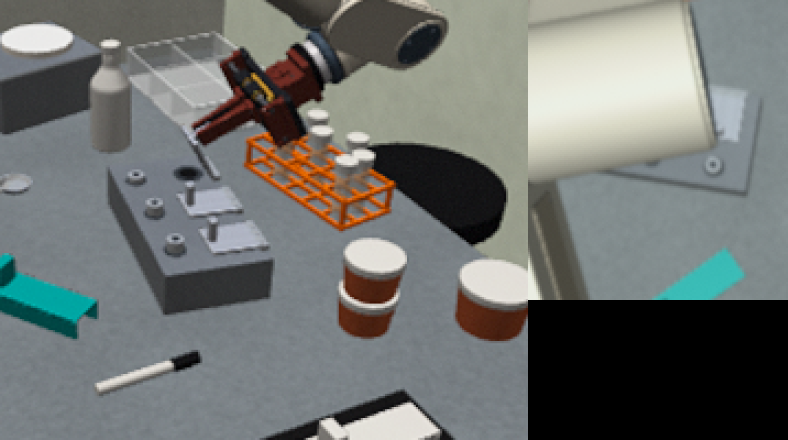

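The picture shows the left cover standing open at about 62°, gripped by its tab at crop (195,130), with the well visible. The other two covers are shut, the tubs are undisturbed and the guard is on the mat.

```bash
python3 -c "
from workcell import ctrl
print(ctrl.close_job())"
```

```text
the job is handed in; nothing more can be done
None
```

The job is handed in: the guard stands on its feet lengthwise on the mat, the bolts were tapped left, middle, right (the left was loose and sank to its stop), and the left cover is held open at about 62° with the other covers shut and the tubs unmoved.

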